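# Close down the olive-oil tasting corner

### The job

Before taking out any sampling rod, shut the oil can's tap: press its tapered key down and, keeping it pressed, turn it clockwise a quarter turn so that it sinks fully home and stays there. Push each sampling rod from the rack down to the bottom of a narrow vial of its own, and stack all the blue domed covers on the round wooden rest, still inverted, each cupped inside the one below. Leave the other kitchen things where they are.

Things in the scene. Friction and masses are not known exactly. Their poses are not given: they have to be found in the camera images.
- key_depth (a joint): How far the stopcock key is pressed down into its tapered bore: 0 m standing 8 mm proud (start), 0.008 m fully home, the steel collar under the handle flush on the brass valve body. Friction holds it at any depth: about 6 N of downward push moves it, but the taper bites, so pushed straight it stops at about 1 mm. It can sink only as it is turned: at most 1 mm at turn 0, growing evenly to the full 8 mm at 1.35 rad. Turned without pressing it does not sink at all.
- key_turn (a joint): Turn of the stopcock key, rad, growing clockwise seen from above. 0 = handle bar along the outlet pipe (tap open), 1.57 = end stop, handle across the pipe (shut). Starts at 0 to 0.25. It takes about 0.15 N m to turn, up to about 0.35 N m when pressed hard, and stays where it is left.
- key_grip (a point): Centre of the dark wooden handle bar on top of the stopcock key. Bar 68 mm long (this frame's y axis), 14 mm thick (x axis), 22 mm high; the frame sinks and turns with the key, z up, on the vertical turning axis. Start height about 118 mm, 110 mm when home. Beneath the bar (its underside 11 mm below the centre) a steel stem 18 mm across runs 20 mm down to a collar 38 mm across, 4 mm thick. Below that is the brass valve body, 48 mm across, top at 75 mm.
- oil_can: Fixed steel oil can with its tap. Origin on the counter, directly under the axis of the stopcock key. The brass pipe runs along its +y axis to the can, 130 mm across, 222 mm high, standing 195 mm from the key's axis; a short spout points along -y to 68 mm. z up.
- rack: Fixed wooden drain rack, 60 mm (x) by 90 mm (y), 80 mm high, with two upright holes 9.5 mm across, 27 mm either side of its centre along y. A sampling rod stands in each hole, tip on the counter. Origin at the centre of the underside.
- vials: Fixed wooden base 60 mm (x) by 90 mm (y), 12 mm high, carrying two upright green glass vials 54 mm apart along its y. Each vial is 23 mm across, bore 15 mm, flared to 26 mm across inside at the mouth. Origin at the centre of the underside.
- rest: Fixed round wooden rest, 84 mm across, 17 mm high, with a recess 48 mm across and 7 mm deep in its top that takes a cover's knob. Origin at the centre of the underside.
- rest_seat (a point): Centre of the floor of the rest's recess, 10 mm above the counter.
- vial0_floor (a point): Centre of the inner floor of vial 0, 20 mm above the counter (92 mm straight below the centre of its mouth, which is at 112 mm).
- rod0: Sampling rod: steel shaft 8 mm across, 120 mm long, with a red round head 16 mm across and 32 mm long on top (152 mm in all), 35 g. Origin at the tip (lower end), z along the rod up to the head; head centre at z = 136 mm. Stands in the rack, may lean by about a degree.
- vial1_floor (a point): Centre of the inner floor of vial 1, 20 mm above the counter (92 mm straight below the centre of its mouth, which is at 112 mm).
- rod1: Sampling rod: steel shaft 8 mm across, 120 mm long, with a red round head 16 mm across and 32 mm long on top (152 mm in all), 35 g. Origin at the tip (lower end), z along the rod up to the head; head centre at z = 136 mm. Stands in the rack, may lean by about a degree.
- cover0: Blue ceramic domed glass-cover lying inverted: it stands on its knob (40 mm across, 10 mm high), the dome opens upward to a rim 66 mm across, whose outer wall is straight for the top 10 mm; 44 mm high, wall 3 mm, inner floor 22 mm above the underside, 90 g. Inside another it rides 22 mm higher than the one below. Origin at the centre of the knob's underside, z up. All five are alike. May be absent (None).
- cover1: Blue ceramic domed glass-cover lying inverted: it stands on its knob (40 mm across, 10 mm high), the dome opens upward to a rim 66 mm across, whose outer wall is straight for the top 10 mm; 44 mm high, wall 3 mm, inner floor 22 mm above the underside, 90 g. Inside another it rides 22 mm higher than the one below. Origin at the centre of the knob's underside, z up. All five are alike. May be absent (None).
- cover2: Blue ceramic domed glass-cover lying inverted: it stands on its knob (40 mm across, 10 mm high), the dome opens upward to a rim 66 mm across, whose outer wall is straight for the top 10 mm; 44 mm high, wall 3 mm, inner floor 22 mm above the underside, 90 g. Inside another it rides 22 mm higher than the one below. Origin at the centre of the knob's underside, z up. All five are alike. May be absent (None).
- cover3: Blue ceramic domed glass-cover lying inverted: it stands on its knob (40 mm across, 10 mm high), the dome opens upward to a rim 66 mm across, whose outer wall is straight for the top 10 mm; 44 mm high, wall 3 mm, inner floor 22 mm above the underside, 90 g. Inside another it rides 22 mm higher than the one below. Origin at the centre of the knob's underside, z up. All five are alike. May be absent (None).
- cover4: Blue ceramic domed glass-cover lying inverted: it stands on its knob (40 mm across, 10 mm high), the dome opens upward to a rim 66 mm across, whose outer wall is straight for the top 10 mm; 44 mm high, wall 3 mm, inner floor 22 mm above the underside, 90 g. Inside another it rides 22 mm higher than the one below. Origin at the centre of the knob's underside, z up. All five are alike. May be absent (None).
- pan: Steel paella pan, 200 mm across (250 mm along y over the red handles), 38 mm high; bystander, origin centre of underside.
- paddle: Wooden rice paddle 240 mm long lying flat along its own x; bystander.
- ramekin: White ceramic ramekin, 76 mm across, 45 mm high; bystander, origin centre of underside.
- jar: Closed spice jar, 56 mm across, 100 mm high; bystander, origin centre of underside.
- glass0: Tasting glass, 60 mm across, 60 mm high; bystander, origin centre of underside.
- glass1: Tasting glass, 60 mm across, 60 mm high; bystander, origin centre of underside.
Mind the look-alikes: they are no part of the job. Leave any purple or red look-alike of the cover3 alone.

How it is judged:
By the outcome, as a careful person would: the job done as asked, in the order asked, and still so for the second after the job is handed in, with the robot touching nothing.
Of cover0, cover1, cover2, cover3, cover4 only 3 to 5 are there at a start; the rules pass over those that are not, and their reading is None.
At some moment in a run one of cover0, cover1, cover2, cover3, cover4 may be knocked a few centimetres aside while the robot is not near it.
It also fails if it takes over 210 s, if anything falls off the work surface, if the arm or the gripper's body presses on something with over 40 N, if the wrist force passes 120 N, or if a joint passes its speed limit or range.

### The arm

A 6-joint arm with a two-finger parallel gripper is mounted at the origin on the work surface. World frame = base frame: x ahead of the robot, y to its left, z up, the work surface at z = 0. Lengths are in m, angles in rad, forces in N, time in s.
With the tool pointing down it reaches from about 0.225 to 0.875 m from the base axis. Payload 3.4 kg.
Tool frame: the origin (TCP) lies on the centre line of the jaws, within the pads' length; the fingertips stand 11 mm ahead of it and the grasp point (between the pads) lies 8 mm behind it; z points along the fingers, y is the line along which they close (so a half turn about z gives the same grasp; the last joint's range is limited). The gripper opens to 85 mm and grips with 20 to 120 N. Pads are 22 mm wide; open, the fingers measure 114 mm over their backs; the gripper's body (76 mm by 85 mm) begins 54 mm behind the grasp point. The pads swing forward as they close: fully open they stand 13 mm farther back than shut.
Start: joints at [1.044, 0.276, 1.505, -0, 1.361, -0.121], TCP at [0.227, 0.528, 0.242] pointing down, gripper open.
Joint ranges: [-2.89, 2.89], [-0.75, 2.08], [0.22, 2.7], [-1.18, 4.32], [0.11, 2.71], [-2.7, 2.7]. Speed limits (rad/s): [2.57, 2.57, 3.14, 3.14, 3.14, 3.14].

### API

Orientations are given as a unit quaternion [w, x, y, z].
In Python, from rig import manip, eyes, job gives the robot as it stands.
- The arm moves only by the tool drive_tool, never from a script. Its argument "rows" is a list of rows, each a list of 3 entries, a list of its own where there are three numbers: the turn, a rotation vector about the world's x, y, z in rad, then the shift along the world's x, y, z in cm, then the finger opening in cm, from 0 to 8.54. A call has 1 to 8 rows; each row shifts and turns the commanded pose from where the row before left it; what a row does not reach is not made up. A row lasts 1/8 s, in which the tool goes at most 62.5 mm and 10.7 degrees, less where a joint would pass 70% of its speed; a pose out of reach is approached as far as the arm can. A call is refused whole if a number of a shift passes 6.25 or a number of a turn 0.188, either way. A call with a gripper value outside its range is refused whole. The fingers move at their own pace and stop on an object; "force" is the grip in N (left out, the last holds). Time passes only in rows, so rows that do not move let the fingers close. It gives the time, the measured TCP pose, the force, the opening and the grip force at its end, in the units of the state.
- manip.get_state(): the state, without advancing time (a new reading comes with each control period).
- eyes.get_image(name): name is "side" or "top" or "wrist"; returns the picture (480x640x3 uint8, red, green, blue); there is no depth.
- eyes.get_calibration(name): a dict with "camera_matrix" (3x3 intrinsics, pixels), "view" (4x4, takes a point from world to camera coordinates). Camera axes: x right, y up, looking along -z (the intrinsics and any distortion apply to the point x, -y, -z); pixel columns grow to the right and rows downward; lengths in m; the calibration is good to about 2 mm. A picture is of the moment at which its call begins: read the wrist's pose just before it. get_calibration takes no time and is no camera call; for the wrist camera it gives the pose at the moment of the call.
- job.sign_off(): hands the job in; it is judged then, once.
The state is a dict: "clock": time; "qpos": joint angles; "qd": joint speeds; "effort": joint torques, N m; "position": TCP position; "ee_rot": TCP orientation; "contact_force": force on the tool from outside, world axes, zero at the start; "moment": the same for the moment, N m; "width": finger opening in m; "gripper_force": force on a finger pad.
Only numpy, scipy, OpenCV 4.12 (cv2) and the standard library are available. Lean on these libraries where they do the work, as an engineer would, in place of code of your own. Each camera call takes 0.05 s, during which the arm holds its last target. There are 200 camera calls.

## Working session

There is one attempt and no reset: what is moved stays moved. The work goes in short steps, Python scripts to look and compute and a tool call to move; the robot and the scene stay as the last step left them, time stands still between calls to the robot, and variables do not carry over. Pictures are saved under pics/ and viewed, at most 17 in all, crops included, and the job is handed in when it is done.

Besides the shell and the picture viewer there is one more tool, called after "Emit:" as a command line: name --argument value ..., lists and objects as JSON in quotes. drive_tool: Moves the arm, as the interface text tells. Its arguments: {"type":"object","properties":{"rows":{"type":"array"},"force":{"type":"number"}},"required":["rows"]}

```bash
mkdir -p pics; ls; cat > h.py <<'E'
import numpy as np,cv2
from rig import manip,eyes,job
def snap(n,f):
    im=eyes.get_image(n); cv2.imwrite('pics/'+f+'.png',im[:,:,::-1]); return im
def cal(n):
    c=eyes.get_calibration(n); return np.array(c['camera_matrix']),np.array(c['view']),c
def ray(n,uv,z,c=None):
    K,V,_=c or cal(n); d=np.linalg.inv(K)@[uv[0],uv[1],1]; d=np.array([d[0],-d[1],-d[2]])
    R=V[:3,:3];o=-R.T@V[:3,3]; d=R.T@d; return o+d*(z-o[2])/d[2]
def proj(n,p,c=None):
    K,V,_=c or cal(n); q=V[:3,:3]@np.array(p)+V[:3,3]; q=K@[q[0],-q[1],-q[2]]; return q[:2]/q[2]
E
python3 - <<'E'
from h import *
for n in ['top','side','wrist']:
    snap(n,n+'0'); c=cal(n); print(n,c[0].round(1).tolist(),(-c[1][:3,:3].T@c[1][:3,3]).round(3),[k for k in c[2]])
print(manip.get_state())
E
```

```text
pics
top [[604.6, 0.0, 318.9], [0.0, 604.6, 248.3], [0.0, 0.0, 1.0]] [ 0.439 -0.062  1.605] ['camera_matrix', 'view']
side [[467.2, 0.0, 316.3], [0.0, 467.2, 237.4], [0.0, 0.0, 1.0]] [0.321 0.612 0.71 ] ['camera_matrix', 'view']
wrist [[416.0, 0.0, 320.9], [0.0, 416.0, 239.4], [0.0, 0.0, 1.0]] [0.163 0.555 0.373] ['camera_matrix', 'view']
{'clock': 0.15, 'qpos': array([ 1.04403858e+00,  2.76473959e-01,  1.50585010e+00, -5.26992677e-05,
        1.36072835e+00, -1.20996495e-01]), 'qd': array([ 3.39144195e-05, -1.59379144e-03, -4.51401502e-03, -1.41070374e-03,
       -1.24125739e-03, -9.99084735e-04]), 'effort': array([ 9.35557910e-04, -4.17145014e+01, -2.46030521e+01, -3.30645644e-04,
        7.62338896e-03, -2.93676703e-05]), 'position': array([0.22678415, 0.52796078, 0.24162151]), 'ee_rot': array([-2.07851615e-04,  2.01486253e-01,  9.79491070e-01, -7.00126818e-04]), 'contact_force': array([-0.43668381,  0.01500449,  0.36647364]), 'moment': array([0.01397494, 0.01174547, 0.02588053]), 'gripper_force': 0.0, 'width': 0.08560662668099563}
```

View pics/top0.png

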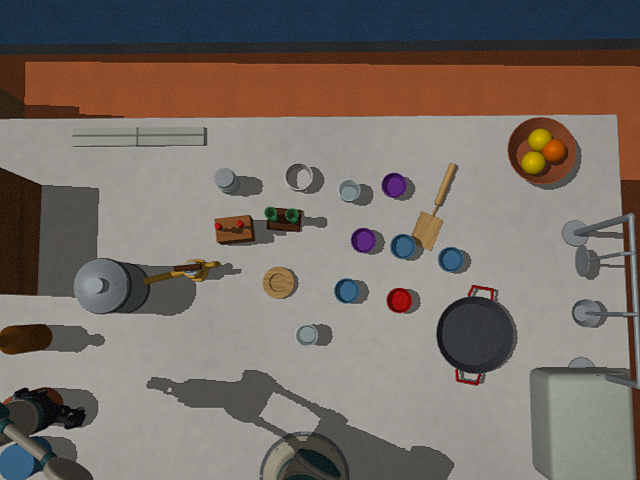

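View pics/side0.png

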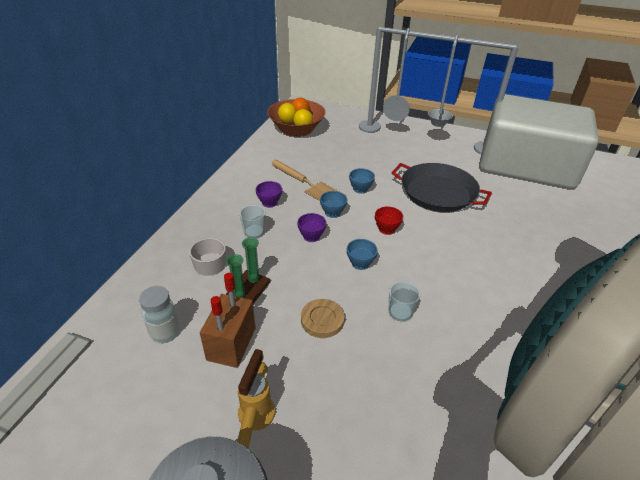

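The top view shows three blue covers at about (403,246), (451,260) and (347,291); the two purple and one red are look-alikes. The rest is at (279,283), the rack (235,230), the vials (285,218), and the key bar (190,269). I'll enlarge that part for accurate pixels.

```bash
python3 - <<'E'
from h import *
im=cv2.imread('pics/top0.png')
c=im[200:310,130:330]; cv2.imwrite('pics/c1.png',cv2.resize(c,None,fx=4,fy=4,interpolation=cv2.INTER_CUBIC))
hsv=cv2.cvtColor(im,cv2.COLOR_BGR2HSV)
for name,lo,hi in [('blue',(98,100,50),(112,255,255))]:
    m=cv2.inRange(hsv,lo,hi); m[:170]=0; m[:,:150]=0;m[:,520:]=0
    n,l,s,ce=cv2.connectedComponentsWithStats(m)
    for i in range(1,n):
        if s[i,4]>60: print(name,s[i],ce[i].round(1),ray('top',(s[i,0]+s[i,2]/2-.5,s[i,1]+s[i,3]/2-.5),.044).round(4))
for a,uv,z in [('rest',(279,283),.017),('bar',(190,269),.129),('can',(102,286),.222),('vial',(285,218),.112),('base',(319,480),0)]:print(a,ray('top',uv,z).round(3))
E
```

```text
blue [391 234  24  25 469] [402.7 246.2] [ 0.5907 -0.2577  0.044 ]
blue [438 247  26  25 487] [450.8 259.2] [ 0.5564 -0.3808  0.044 ]
blue [335 279  24  24 457] [346.9 290.5] [ 0.4763 -0.112   0.044 ]
rest [0.497 0.064 0.017]
bar [0.528 0.274 0.129]
can [0.484 0.455 0.222]
vial [0.656 0.042 0.112]
base [-0.009 -0.039  0.   ]
```

View pics/c1.png

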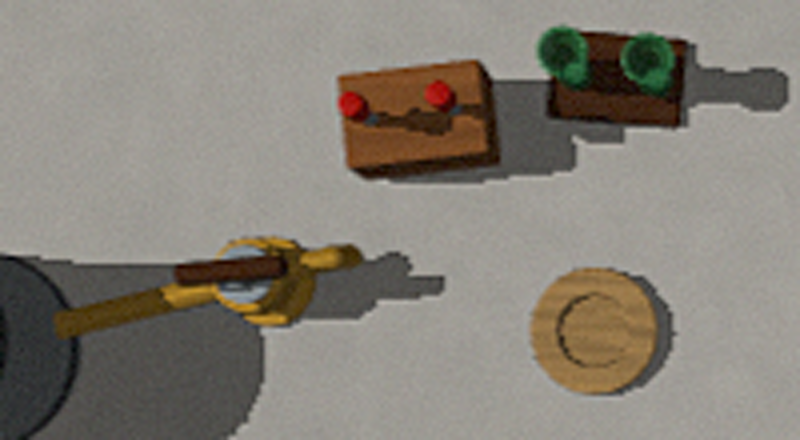

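```bash
python3 - <<'E'
from h import *
f=lambda x,y:(130+(x+.5)/4-.5,200+(y+.5)/4-.5)
for a,p,z in [('barL',(176,273),.129),('barR',(287,267),.129),('barC',(231,270),.129),('spout',(357,256),.05),('pipe',(60,325),.05),('rod a',(351,104),.152),('rod b',(439,94),.152),('vial a',(563,51),.112),('vial b',(648,58),.112),('rest',(593,331),.017),('recess',(600,331),.017)]:
  print(a,ray('top',f(*p),z).round(4))
K,V,_=cal('wrist');print(V.round(3))
E
```

```text
barL [0.5311 0.3141 0.129 ]
barR [0.5345 0.2459 0.129 ]
barC [0.5328 0.2803 0.129 ]
spout [0.5465 0.2172 0.05  ]
pipe [0.5027 0.4086 0.05  ]
rod a [0.6319 0.2036 0.152 ]
rod b [0.6378 0.1502 0.152 ]
vial a [0.6699 0.0787 0.112 ]
vial b [0.6652 0.0256 0.112 ]
rest [0.4988 0.0672 0.017 ]
recess [0.4988 0.0626 0.017 ]
[[ 0.395  0.919 -0.002 -0.573]
 [-0.885  0.38  -0.271  0.035]
 [-0.248  0.109  0.963 -0.379]
 [ 0.     0.     0.     1.   ]]
```

Emit:
drive_tool --rows '[[[0,0,0],[0,0,5],8.5],[[0,0,-0.18],[2.0,-1.5,5],8.5],[[0,0,-0.18],[4.4,-3.8,0],8.5],[[0,0,-0.18],[4.4,-3.8,0],8.5],[[0,0,-0.18],[4.4,-3.8,0],8.5],[[0,0,-0.18],[4.4,-3.8,0],8.5],[[0,0,-0.18],[4.4,-3.8,0],8.5],[[0,0,-0.02],[2.0,-2.0,0],8.5]]'

```text
clock: 1.15
position: [0.4891, 0.301, 0.3416]
ee_rot: [0.0, 0.685, 0.728, -0.0]
contact_force: [-0.9, 0.6, -0.3]
width: 0.085
gripper_force: 0.0
```

```bash
python3 - <<'E'
from h import *
s=manip.get_state();print(s['position'],s['qpos']); c=cal('wrist'); im=snap('wrist','w1')
for p in [(.5328,.2803,.118),(.635,.177,.152),(.667,.052,.112)]: print(proj('wrist',p,c).round(0))
E
```

```text
[0.4890709  0.30101983 0.34164882] [ 4.31137545e-01  2.37777040e-01  1.31696994e+00 -8.80321436e-04
  1.58747474e+00  3.70515627e-01]
[370. 229.]
[480. 360.]
[477. 446.]
```

View pics/w1.png

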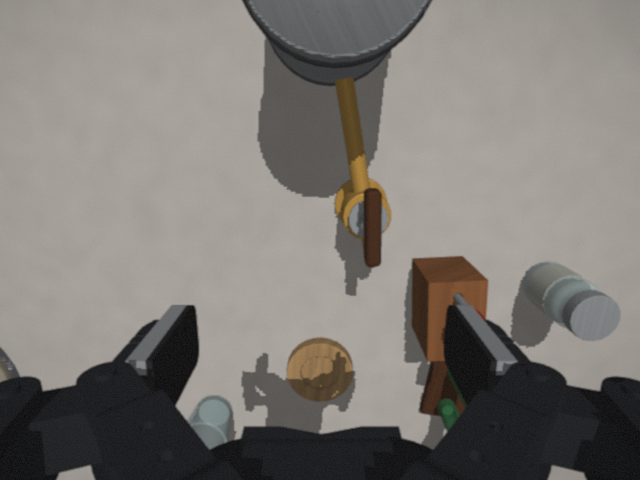

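The wrist view shows the bar from (371,190) to (374,266), width 364–382; the pipe runs (345,80)→(362,190); the can's edge is at the top and the rest is at (320,369).

```bash
cat >> h.py <<'E'
E
python3 - <<'E'
from h import *
im=cv2.imread('pics/w1.png'); hsv=cv2.cvtColor(im,cv2.COLOR_BGR2HSV)
cv2.imwrite('pics/c2.png',cv2.resize(im[70:290,290:430],None,fx=4,fy=2.7,interpolation=cv2.INTER_CUBIC)) if 0 else cv2.imwrite('pics/c2.png',cv2.resize(im[170:290,300:440],None,fx=5,fy=5,interpolation=cv2.INTER_CUBIC))
for p in [(371,190),(374,266),(372.5,228)]: print(ray('wrist',p,.129).round(4))
a=ray('wrist',(345,80),.05);b=ray('wrist',(361,190),.05);print(a,b,np.degrees(np.arctan2(-(a-b)[0],(a-b)[1])))
# model outline
th=np.radians(3); 
for z in(.129,.107):
  for sx,sy in[(7,34),(-7,34),(-7,-34),(7,-34)]:
    d=np.array([np.cos(th)*sx-np.sin(th)*sy,np.sin(th)*sx+np.cos(th)*sy,0])/1000
    print(z,sx,sy,((proj('wrist',np.array([.5325,.280,z])+d)-[300,170]+.5)*5-.5).round(0))
E
```

```text
[0.5315 0.3142 0.129 ]
[0.5403 0.2476 0.129 ]
[0.5358 0.2818 0.129 ]
[0.50760514 0.4055087  0.05      ] [0.53181002 0.30137357 0.05      ] 13.08531968463155
0.129 7 34 [394. 103.]
0.129 -7 34 [310. 103.]
0.129 -7 -34 [297. 489.]
0.129 7 -34 [377. 489.]
0.107 7 34 [377.  83.]
0.107 -7 34 [298.  83.]
0.107 -7 -34 [286. 448.]
0.107 7 -34 [362. 449.]
```

View pics/c2.png

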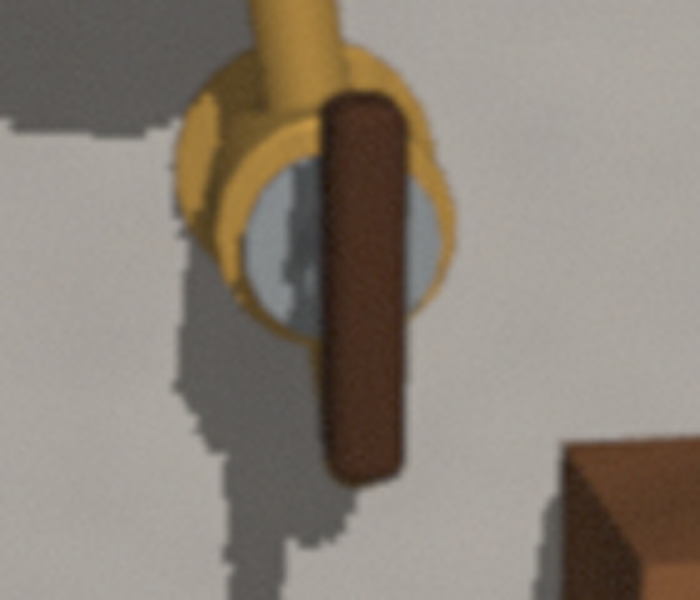

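Emit:
drive_tool --rows '[[[0,0,0.025],[2.3,-1.0,-5],8.5],[[0,0,0],[2.35,-1.05,-5],8.5],[[0,0,0],[0,0,-5],8.5],[[0,0,0],[0,0,-4],8.5],[[0,0,0],[0,0,-3.0],8.5],[[0,0,0],[0,0,-1.2],8.5],[[0,0,0],[0,0,0],6]]' --force 80

```text
clock: 2.08
position: [0.5332, 0.2829, 0.1099]
ee_rot: [-0.0, 0.674, 0.738, -0.001]
contact_force: [0.3, -0.0, 0.2]
width: 0.0693
gripper_force: 0.0
```

Emit:
drive_tool --rows '[[[0,0,0],[0,0,0],1],[[0,0,0],[0,0,0],1],[[0,0,0],[0,0,0],1],[[0,0,0],[0,0,0],1],[[0,0,0],[0,0,0],1],[[0,0,0],[0,0,0],1]]'

```text
clock: 2.82
position: [0.5349, 0.2832, 0.1117]
ee_rot: [0.001, 0.675, 0.738, 0.002]
contact_force: [1.5, 0.2, 6.4]
width: 0.0138
gripper_force: 78.4
```

Emit:
drive_tool --rows '[[[0,0,0],[0,0,-0.3],1],[[0,0,-0.12],[0.02,-0.02,-0.08],1],[[0,0,-0.12],[0.02,-0.02,-0.08],1],[[0,0,-0.12],[0.02,-0.02,-0.08],1],[[0,0,0],[0,0,0],1]]' --force 110

```text
clock: 3.45
position: [0.5349, 0.2827, 0.1076]
ee_rot: [0.0, 0.796, 0.605, 0.002]
contact_force: [-1.8, 0.0, 13.5]
width: 0.0124
gripper_force: 108.3
```

Emit:
drive_tool --rows '[[[0,0,-0.14],[0.03,-0.03,-0.08],1],[[0,0,-0.14],[0.03,-0.03,-0.08],1],[[0,0,-0.14],[0.03,-0.02,-0.08],1],[[0,0,-0.14],[0.03,-0.02,-0.08],1],[[0,0,-0.14],[0.03,-0.02,-0.08],1],[[0,0,-0.14],[0.03,-0.02,-0.08],1],[[0,0,-0.14],[0.03,-0.02,-0.08],1],[[0,0,0],[0,0,0],1]]'

```text
clock: 4.45
position: [0.536, 0.2829, 0.1035]
ee_rot: [-0.002, 0.987, 0.159, 0.001]
contact_force: [-5.4, 2.4, 21.8]
width: 0.0124
gripper_force: 109.2
```

Emit:
drive_tool --rows '[[[0,0,-0.06],[0,-0.05,-0.2],1],[[0,0,-0.06],[0,-0.05,-0.1],1],[[0,0,-0.04],[0,0,0],1],[[0,0,0],[0,0,0],1]]'

```text
clock: 4.95
position: [0.5364, 0.2828, 0.1032]
ee_rot: [-0.003, 0.997, 0.082, 0.003]
contact_force: [-9.1, 3.4, 34.2]
width: 0.0128
gripper_force: 127.4
```

```bash
python3 - <<'E'
from h import *
s=manip.get_state();print(s['position'],s['moment'],s['contact_force'],s['ee_rot'])
E
```

```text
[0.53642607 0.28277377 0.10320246] [0.69642662 1.6359338  1.10608143] [-9.12646952  3.39542448 34.17988013] [-0.00290252  0.99665674  0.08161248  0.00251398]
```

Emit:
drive_tool --rows '[[[0,0,0.06],[0,0,0.4],1],[[0,0,0],[0,0,0],6],[[0,0,0],[0,0,0],6],[[0,0,0],[0,0,0],6],[[0,0,0],[0,0,4],6],[[0,0,0],[0,0,6],6],[[0,0,0.18],[0,-4,6],8.5],[[0,0,0.1],[0,-4,5],8.5]]'

```text
clock: 5.95
position: [0.5362, 0.2052, 0.3023]
ee_rot: [0.0, 0.968, 0.25, -0.0]
contact_force: [0.8, -1.1, 0.6]
width: 0.085
gripper_force: 0.0
```

```bash
python3 - <<'E'
from h import *
s=manip.get_state();print(s['position'],s['qpos'],s['contact_force'])
im=snap('wrist','w2');cv2.imwrite('pics/w2.png',im[:,:,::-1])
E
```

```text
[0.53621263 0.20518215 0.30234063] [ 2.44569116e-01  2.47969448e-01  1.39690145e+00 -4.57582169e-04
  1.49697056e+00  1.30997155e+00] [ 0.8004617  -1.11651238  0.57650696]
```

View pics/w2.png

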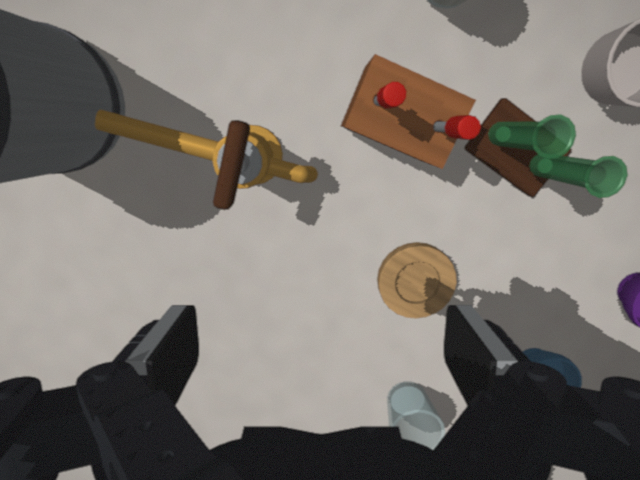

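The handle now lies across the pipe and the collar looks flush. The rod heads are at about (393,93) and (464,127), the vial mouths at (555,136) and (606,176), and the rest recess at (417,282). I'll take a closer crop.

```bash
python3 - <<'E'
from h import *
im=cv2.imread('pics/w2.png'); cv2.imwrite('pics/c3.png',cv2.resize(im[60:210,360:640],None,fx=2.8,fy=2.8,interpolation=cv2.INTER_CUBIC))
hsv=cv2.cvtColor(im,cv2.COLOR_BGR2HSV)
m=cv2.inRange(hsv,(0,180,120),(6,255,255))|cv2.inRange(hsv,(174,180,120),(180,255,255))
n,l,s,ce=cv2.connectedComponentsWithStats(m)
for i in range(1,n):
  if s[i,4]>100: print(s[i],ce[i].round(1),ray('wrist',ce[i],.137).round(4))
for p in[(555,136),(606,176)]:print(ray('wrist',p,.112).round(4))
print(ray('wrist',(417,282),.017),ray('wrist',(418,281),.01))
E
```

```text
[378  82  28  24 489] [393.1  93.4] [0.6416 0.1977 0.137 ]
[447 115  34  24 530] [464.9 125.7] [0.6477 0.1417 0.137 ]
[0.6793 0.0686 0.112 ]
[0.6742 0.0141 0.112 ]
[0.50584469 0.05901806 0.017     ] [0.50588411 0.05579856 0.01      ]
```

View pics/c3.png

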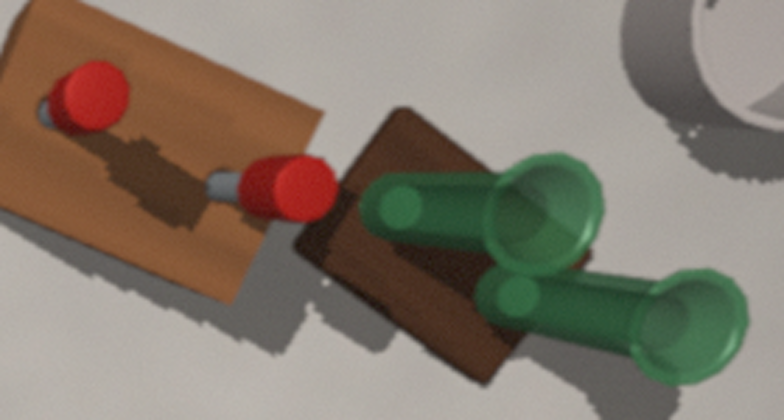

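```bash
cat >> h.py <<'E'
def wsnap(f):
    for _ in range(5):
        c=cal('wrist'); p=manip.get_state()['position']; im=snap('wrist',f)
        d=np.abs(cal('wrist')[1]-c[1]).max()
        if d<4e-4: break
    print('pos',p.round(4),'drift',d); np.savez('pics/'+f+'.npz',K=c[0],V=c[1]); return cv2.imread('pics/'+f+'.png'),c
def load(f):
    d=np.load('pics/'+f+'.npz'); return d['K'],d['V'],0
def blobs(im,lo,hi,amin=100):
    m=cv2.inRange(cv2.cvtColor(im,cv2.COLOR_BGR2HSV),lo,hi); n,l,s,ce=cv2.connectedComponentsWithStats(m)
    return [(s[i],ce[i]) for i in range(1,n) if s[i,4]>amin]
E
python3 - <<'E'
from h import *
im,c=wsnap('w3')
for lo,hi in [((0,180,120),(6,255,255))]:
  for s,ce in blobs(im,lo,hi): print(s,ce.round(1),ray('',ce,.137,c).round(4))
cv2.imwrite('pics/c4.png',cv2.resize(im[60:310,360:640],None,fx=2.4,fy=2.4,interpolation=cv2.INTER_CUBIC))
E
```

```text
pos [0.5358 0.2057 0.3001] drift 0.0015744573591421895
[378  80  30  25 502] [394.3  92.2] [0.6357 0.2038 0.137 ]
[449 114  34  24 549] [466.9 124.4] [0.6417 0.1495 0.137 ]
```

View pics/c4.png

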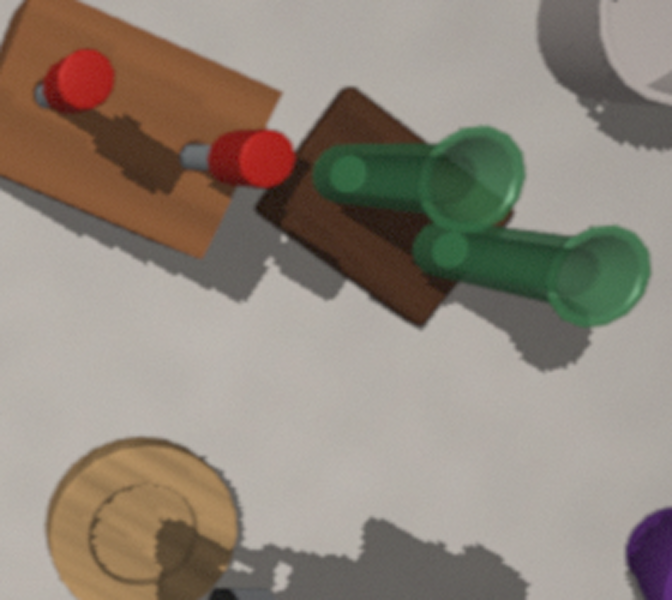

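Vial mouths (crop) are centred at (472,178) and (600,276), and the recess rim at (143,533). Rods measured earlier have the right 54 mm spacing.

```bash
python3 - <<'E'
from h import *
c=load('w3'); f=lambda x,y:(360+x/2.4-.3,60+y/2.4-.3)
a,b=ray('',f(472,178),.112,c),ray('',f(600,276),.112,c);print(a,b,np.linalg.norm(a-b))
a,b=ray('',f(346,173),.020,c),ray('',f(449,250),.020,c);print('floors',a,b,np.linalg.norm(a-b))
print('rest',ray('',f(143,533),.017,c))
s=manip.get_state();print(s['position'],s['ee_rot'],s['qpos'])
E
```

```text
[0.67185218 0.07966321 0.112     ] [0.66702993 0.02526668 0.112     ] 0.054609860102167326
floors [0.67139364 0.07944896 0.02      ] [0.66655403 0.02486244 0.02      ] 0.05480063879394516
rest [0.5017008  0.06711766 0.017     ]
[0.53546798 0.2060048  0.29926898] [-1.73149111e-04  9.68888051e-01  2.47493606e-01 -1.68194810e-03] [2.45798096e-01 2.50064322e-01 1.40142681e+00 3.32842041e-04
 1.49346688e+00 1.31638237e+00]
```

Emit:
drive_tool --rows '[[[0,0,0.16],[1.75,-0.95,-1.6],6],[[0,0,0.16],[1.75,-0.95,-1.6],6],[[0,0,0.16],[1.75,-0.95,-1.6],6],[[0,0,0.16],[1.75,-0.95,-1.6],6],[[0,0,0.16],[1.75,-0.95,-1.6],6],[[0,0,0.16],[1.7,-0.85,-1.6],6],[[0,0,0],[0,0,0],6],[[0,0,0],[0,0,0],6]]' --force 40

```text
clock: 7.25
position: [0.6397, 0.1508, 0.2042]
ee_rot: [-0.001, 0.745, 0.667, -0.001]
contact_force: [-0.6, 0.1, 0.5]
width: 0.0598
gripper_force: 0.0
```

```bash
python3 - <<'E'
from h import *
im,c=wsnap('w4')
for s,ce in blobs(im,(0,180,120),(6,255,255)): print(s,ce.round(1),ray('',ce,.138,c).round(4))
s=manip.get_state();print(s['position'],s['ee_rot'])
E
```

```text
pos [0.6403 0.1506 0.2058] drift 0.00037502099212380346
[277 137  35  37 998] [294.6 155.3] [0.6332 0.2045 0.138 ]
[ 306  239   32   45 1067] [321.1 261.9] [0.6398 0.1505 0.138 ]
[0.64040062 0.15052988 0.20599154] [2.85892264e-04 7.44948022e-01 6.67122259e-01 5.04750722e-04]
```

Emit:
drive_tool --rows '[[[0,0,0],[0,0,-3],5],[[0,0,0],[0,0,-3],5],[[0,0,0],[0,0,-1.8],5],[[0,0,0],[0,0,0],3],[[0,0,0],[0,0,0],1],[[0,0,0],[0,0,0],1],[[0,0,0],[0,0,0],1],[[0,0,0],[0,0,0],1]]'

```text
clock: 8.45
position: [0.6413, 0.1501, 0.1284]
ee_rot: [0.001, 0.745, 0.667, 0.001]
contact_force: [-1.3, 0.1, 5.4]
width: 0.0148
gripper_force: 39.3
```

Emit:
drive_tool --rows '[[[0,0,0],[0,0,1],1],[[0,0,0],[0,0,2],1],[[0,0,0],[0,0,3],1],[[0,0,0],[0,0,4],1],[[0,0,0],[0,0,4],1],[[0,0,0],[0,0,0],1],[[0,0,0],[0,0,0],1]]'

```text
clock: 9.32
position: [0.6402, 0.1498, 0.2666]
ee_rot: [-0.0, 0.745, 0.667, -0.0]
contact_force: [-0.1, -0.1, 0.6]
width: 0.0149
gripper_force: 39.1
```

Emit:
drive_tool --rows '[[[0,0,0],[0.6,-2.5,0],1],[[0,0,0],[0.6,-3,0],1],[[0,0,0],[0.6,-3,0],1],[[0,0,0],[0.6,-3,0],1],[[0,0,0],[0.2,-1,0],1],[[0,0,0],[0,0,0],1],[[0,0,0],[0,0,0],1]]'

```text
clock: 10.2
position: [0.6663, 0.0261, 0.2667]
ee_rot: [-0.001, 0.745, 0.667, -0.0]
contact_force: [-0.3, -0.9, -0.7]
width: 0.0145
gripper_force: 39.1
```

```bash
python3 - <<'E'
from h import *
im,c=wsnap('w5'); print(proj('',(.6668,.0255,.112),c),proj('',(.6662,.0248,.140),c)); 
cv2.imwrite('pics/c5.png',im[150:480,120:520])
E
```

```text
pos [0.6664 0.0262 0.2669] drift 0.00034530600942637643
[322.51262819 222.72992659] [321.87199485 233.98765597]
```

View pics/c5.png

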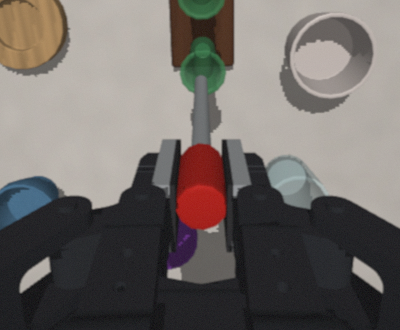

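The rod tip, at (321,228), sits over the vial mouth, at (323,224), within about 2 mm. I'll lower it.

Emit:
drive_tool --rows '[[[0,0,0],[0,-0.1,-2],1],[[0,0,0],[0,0,-2],1],[[0,0,0],[0,0,-2],1],[[0,0,0],[0,0,-2],1],[[0,0,0],[0,0,-1.5],1],[[0,0,0],[0,0,-1],1],[[0,0,0],[0,0,0],1]]'

```text
clock: 11.18
position: [0.6664, 0.0241, 0.1615]
ee_rot: [-0.0, 0.745, 0.667, -0.0]
contact_force: [0.2, 0.8, 0.3]
width: 0.015
gripper_force: 39.1
```

Emit:
drive_tool --rows '[[[0,0,0],[0,0,-0.6],1],[[0,0,0],[0,0,-0.5],1],[[0,0,0],[0,0,-0.4],1],[[0,0,0],[0,0,0],1]]'

```text
clock: 11.68
position: [0.6671, 0.0239, 0.1484]
ee_rot: [0.001, 0.745, 0.667, 0.001]
contact_force: [-1.8, 0.0, 3.4]
width: 0.015
gripper_force: 39.7
```

Emit:
drive_tool --rows '[[[0,0,0],[0,0,-0.2],1],[[0,0,0],[0,0,0],1],[[0,0,0],[0,0,0.2],4],[[0,0,0],[0,0,0],4],[[0,0,0],[0,0,0],4],[[0,0,0],[0,0,2],4],[[0,0,0],[0,0,3],5],[[0,0,0],[-0.4,2.5,3],5]]'

```text
clock: 12.68
position: [0.6628, 0.0476, 0.2271]
ee_rot: [-0.0, 0.746, 0.666, -0.001]
contact_force: [0.6, 0.5, -0.3]
width: 0.0501
gripper_force: 0.0
```

Emit:
drive_tool --rows '[[[0,0,0],[-0.5,3.5,-0.5],5],[[0,0,0],[-0.6,4,0],5],[[0,0,0],[-0.6,4,0],5],[[0,0,0],[-0.6,3.6,0],5],[[0,0,0],[-0.6,0.4,0],5],[[0,0,0],[0,0,0],5],[[0,0,0],[0,0,0],5]]'

```text
clock: 13.55
position: [0.634, 0.2027, 0.222]
ee_rot: [0.0, 0.745, 0.667, -0.0]
contact_force: [0.7, 0.4, 0.6]
width: 0.0499
gripper_force: 0.0
```

```bash
python3 - <<'E'
from h import *
im,c=wsnap('w6')
for s,ce in blobs(im,(0,180,120),(6,255,255)): print(s,ce.round(1),ray('',ce,.138,c).round(4))
s=manip.get_state();print(s['position'],s['ee_rot'])
snap('side','s6'); b=cv2.imread('pics/s6.png'); cv2.imwrite('pics/c6.png',cv2.resize(b[200:400,140:340],None,fx=3,fy=3))
E
```

```text
pos [0.634  0.2027 0.222 ] drift 0.000289358643946247
[307 228  30  42 938] [321.1 249.6] [0.6337 0.2039 0.138 ]
[0.63407713 0.20260579 0.22206677] [ 2.58146441e-04  7.45397240e-01  6.66620489e-01 -1.13225331e-04]
```

View pics/c6.png

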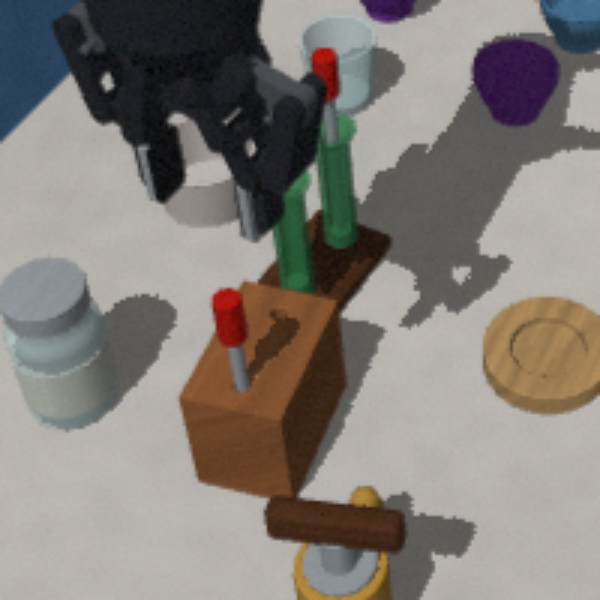

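Rod 1 stands in the far vial and the key's handle is across with its collar flush. Now the second rod.

Emit:
drive_tool --rows '[[[0,0,0],[0,0.1,-4],5],[[0,0,0],[0,0,-3.5],5],[[0,0,0],[0,0,-1.9],5],[[0,0,0],[0,0,0],3],[[0,0,0],[0,0,0],1],[[0,0,0],[0,0,0],1],[[0,0,0],[0,0,0],1],[[0,0,0],[0,0,0],1]]'

```text
clock: 14.65
position: [0.6342, 0.205, 0.1291]
ee_rot: [0.0, 0.745, 0.667, 0.001]
contact_force: [0.5, -0.4, 1.9]
width: 0.0148
gripper_force: 39.2
```

Emit:
drive_tool --rows '[[[0,0,0],[0,0,1],1],[[0,0,0],[0,0,2],1],[[0,0,0],[0,0,3],1],[[0,0,0],[0,0,4],1],[[0,0,0],[0,0,4],1],[[0,0,0],[1,-3,0],1],[[0,0,0],[1,-3,0],1],[[0,0,0],[1,-3,0],1]]'

```text
clock: 15.65
position: [0.6637, 0.1143, 0.2689]
ee_rot: [0.0, 0.745, 0.667, 0.0]
contact_force: [0.2, -0.5, -0.7]
width: 0.015
gripper_force: 39.3
```

Emit:
drive_tool --rows '[[[0,0,0],[0.6,-2.5,0],1],[[0,0,0],[0.1,-1,0],1],[[0,0,0],[0,0,0],1],[[0,0,0],[0,0,0],1]]'

```text
clock: 16.15
position: [0.6704, 0.081, 0.2683]
ee_rot: [-0.0, 0.745, 0.667, 0.0]
contact_force: [-0.6, 0.0, -0.0]
width: 0.015
gripper_force: 39.3
```

```bash
python3 - <<'E'
from h import *
im,c=wsnap('w7'); print(proj('',(.671,.079,.112),c),proj('',(.671,.079,.140),c)); 
cv2.imwrite('pics/c7.png',im[150:480,120:520])
E
```

```text
pos [0.6704 0.081  0.2683] drift 0.0002810216523871506
[322.90672136 224.0590321 ] [323.13445363 234.23536201]
```

View pics/c7.png

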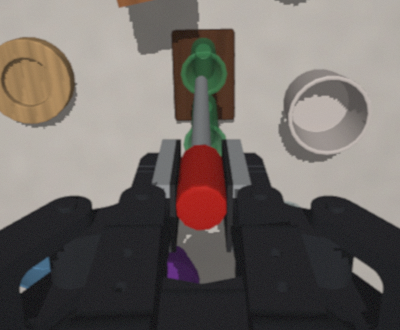

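The tip, at (321,229), is over the mouth, at (324,223), as with the first rod.

Emit:
drive_tool --rows '[[[0,0,0],[0.05,-0.15,-2],1],[[0,0,0],[0,0,-2],1],[[0,0,0],[0,0,-2],1],[[0,0,0],[0,0,-2],1],[[0,0,0],[0,0,-1.6],1],[[0,0,0],[0,0,-1],1],[[0,0,0],[0,0,0],1]]'

```text
clock: 17.08
position: [0.6708, 0.0787, 0.1614]
ee_rot: [-0.0, 0.745, 0.667, -0.0]
contact_force: [-0.4, -0.1, 0.2]
width: 0.015
gripper_force: 39.3
```

Emit:
drive_tool --rows '[[[0,0,0],[0,0,-0.6],1],[[0,0,0],[0,0,-0.5],1],[[0,0,0],[0,0,-0.4],1],[[0,0,0],[0,0,-0.2],1],[[0,0,0],[0,0,0],1]]'

```text
clock: 17.7
position: [0.6721, 0.0785, 0.1489]
ee_rot: [0.001, 0.745, 0.667, 0.002]
contact_force: [-2.1, -0.5, 12.9]
width: 0.0146
gripper_force: 41.0
```

Emit:
drive_tool --rows '[[[0,0,0],[0,0,0.3],4],[[0,0,0],[0,0,0],4],[[0,0,0],[0,0,0],4],[[0,0,0],[0,0,2],4],[[0,0,0],[0,0,4],5],[[0,0,0],[-1,-1,5],8.5],[[0,0,0],[-4,-3,1],8.5],[[0,0,0],[-4,-3,0],8.5]]'

```text
clock: 18.7
position: [0.5811, 0.0077, 0.269]
ee_rot: [0.001, 0.745, 0.667, 0.001]
contact_force: [0.8, -1.1, -0.5]
width: 0.085
gripper_force: 0.0
```

Emit:
drive_tool --rows '[[[0,0,0],[-4,-4,-1],8.5],[[0,0,0],[-4,-4,-2],8.5],[[0,0,0],[-2.5,-3.5,-3],8.5],[[0,0,0],[0,0,0],8.5],[[0,0,0],[0,0,0],8.5]]'

```text
clock: 19.32
position: [0.4769, -0.1066, 0.2084]
ee_rot: [0.0, 0.745, 0.667, 0.001]
contact_force: [0.5, -0.6, -1.2]
width: 0.085
gripper_force: 0.0
```

```bash
cat >> h.py <<'E'
BL=((98,100,40),(112,255,255))
def covers(f):
    im=snap('top',f); im=im[:,:,::-1].copy(); im[:150]=0; im[:,:150]=0; im[:,520:]=0; im[400:]=0
    for s,ce in blobs(im,*BL,40): print('top',s,ray('top',(s[0]+s[2]/2-.5,s[1]+s[3]/2-.5),.044).round(4))
def wcov(f):
    im,c=wsnap(f); K,V,_=c
    m=cv2.inRange(cv2.cvtColor(im,cv2.COLOR_BGR2HSV),*BL); n,l,s,ce=cv2.connectedComponentsWithStats(m)
    for i in range(1,n):
        if s[i,4]>300:
            # back-project the blob onto the rim plane, its outline vs model hull is solved for x,y
            ct=max(cv2.findContours((l==i).astype('uint8'),0,1)[0],key=len); h=cv2.convexHull(ct)
            B=(l==i)
            a=np.linspace(0,2*np.pi,40); from scipy.optimize import minimize
            def cost(q):
                P=[proj('',(q[0]+r*np.cos(t),q[1]+r*np.sin(t),z),c) for r,z in((.033,.044),(.033,.034),(.02,0.)) for t in a]
                M=np.zeros(B.shape,'uint8'); cv2.fillPoly(M,[cv2.convexHull((np.array(P)*16).round().astype('int32'))],1,shift=4)
                M=M>0; return 1-(M&B).sum()/(M|B).sum()
            q=minimize(cost,ray('',ce[i],.035,c)[:2],method='Nelder-Mead',options=dict(initial_simplex=ray('',ce[i],.035,c)[:2]+np.array([[0,0],[.006,0],[0,.006]]),xatol=2e-4,fatol=1e-4))
            print('wrist',s[i],q.x.round(4),'1-iou',round(q.fun,3))
E
python3 - <<'E'
from h import *
covers('t8'); wcov('w8'); s=manip.get_state();print(s['ee_rot'],s['qpos'][5])
E
```

```text
top [391 234  25  25 477] [ 0.5907 -0.259   0.044 ]
top [438 247  26  25 495] [ 0.5564 -0.3808  0.044 ]
pos [ 0.4776 -0.1061  0.2088] drift 0.00028257500593165683
wrist [ 279  182   87   86 5850] [ 0.4785 -0.1126] 1-iou 0.08
wrist [439 360  28  54 759] [ 0.5648 -0.2657] 1-iou 0.856
[6.53261851e-04 7.44415494e-01 6.67716196e-01 4.76526629e-04] -0.25273040736927
```

Emit:
drive_tool --rows '[[[0,0,0],[0.1,-0.65,-4],8.5],[[0,0,0],[0,0,-5],8.5],[[0,0,0],[0,0,-4],8.5],[[0,0,0],[0,0,-3],8.5],[[0,0,0],[0,0,-1.7],8.5],[[0,0,0],[0,0,0],8.5]]' --force 40

```text
clock: 20.27
position: [0.4771, -0.1123, 0.0302]
ee_rot: [-0.001, 0.744, 0.668, -0.0]
contact_force: [-0.8, -0.4, -0.1]
width: 0.0852
gripper_force: 0.0
```

Emit:
drive_tool --rows '[[[0,0,0],[0,0,0],5.5],[[0,0,0],[0,0,0],5.5],[[0,0,0],[0,0,0],5.5],[[0,0,0],[0,0,0],5.5],[[0,0,0],[0,0,0],5.5]]'

```text
clock: 20.9
position: [0.4783, -0.1131, 0.0326]
ee_rot: [0.001, 0.745, 0.667, 0.001]
contact_force: [-0.2, 1.4, 5.8]
width: 0.0649
gripper_force: 43.8
```

Emit:
drive_tool --rows '[[[0,0,0],[0,0,2],5.5],[[0,0,0],[0,0,4],5.5],[[0,0,0],[0,0,4],5.5],[[0,0,0],[0.4,3.5,0],5.5],[[0,0,0],[0.5,4.5,0],5.5],[[0,0,0],[0.5,4.5,0],5.5],[[0,0,0],[0.5,4,0],5.5],[[0,0,0],[0.3,1.5,0],5.5]]'

```text
clock: 21.9
position: [0.4994, 0.0687, 0.1317]
ee_rot: [0.0, 0.744, 0.668, 0.0]
contact_force: [0.3, -0.5, -0.9]
width: 0.0651
gripper_force: 44.8
```

Emit:
drive_tool --rows '[[[0,0,0],[0,0,0],5.5],[[0,0,0],[0,0,0],5.5]]'

```text
clock: 22.15
position: [0.4991, 0.0658, 0.1312]
ee_rot: [0.0, 0.745, 0.667, -0.0]
contact_force: [-0.3, -0.3, -0.9]
width: 0.0655
gripper_force: 44.8
```

```bash
python3 - <<'E'
from h import *
im,c=wsnap('w9'); cv2.imwrite('pics/c9.png',im[40:440,120:520])
a=np.linspace(0,2*np.pi,60)
for X in ((.5003,.067),):
  P=np.array([proj('',(X[0]+.042*np.cos(t),X[1]+.042*np.sin(t),.017),c) for t in a]).round().astype(int)
  cv2.polylines(im,[P.reshape(-1,1,2)],1,(0,0,255),1)
cv2.imwrite('pics/c9.png',im[40:440,120:520])
E
```

```text
pos [0.4991 0.0657 0.1311] drift 0.0003194383062196521
```

View pics/c9.png

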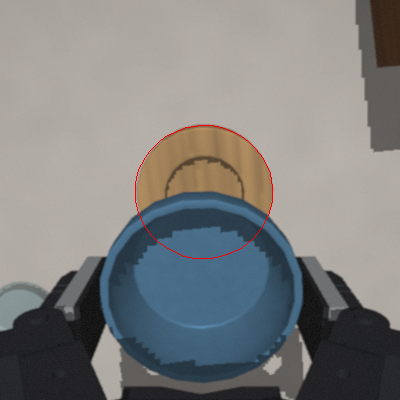

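The predicted rest outline (red) fits exactly, so I'll lower the cover.

Emit:
drive_tool --rows '[[[0,0,0],[0.1,0.1,-2.5],5.5],[[0,0,0],[0,0,-2.5],5.5],[[0,0,0],[0,0,-2],5.5],[[0,0,0],[0,0,-1.2],5.5],[[0,0,0],[0,0,-0.6],5.5],[[0,0,0],[0,0,0],5.5]]'

```text
clock: 23.0
position: [0.5006, 0.0676, 0.0434]
ee_rot: [0.0, 0.745, 0.667, 0.0]
contact_force: [-0.4, 0.2, -0.1]
width: 0.0651
gripper_force: 44.8
```

Emit:
drive_tool --rows '[[[0,0,0],[0,0,-0.1],5.5],[[0,0,0],[0,0,0],5.5]]'

```text
clock: 23.25
position: [0.5008, 0.0678, 0.0427]
ee_rot: [0.001, 0.745, 0.667, 0.001]
contact_force: [0.5, -0.2, 0.8]
width: 0.0655
gripper_force: 44.9
```

Emit:
drive_tool --rows '[[[0,0,0],[0,0,0],8.5],[[0,0,0],[0,0,0],8.5],[[0,0,0],[0,0,0],8.5],[[0,0,0],[0,0,3],8.5],[[0,0,0],[0,0,5],8.5],[[0,0,0],[0.5,-3,5],8.5],[[0,0,0.05],[1.4,-5,3],8.5],[[0,0,0.05],[1.4,-5,0],8.5]]'

```text
clock: 24.25
position: [0.5353, -0.0635, 0.2055]
ee_rot: [0.003, 0.71, 0.705, 0.002]
contact_force: [0.4, 0.7, -0.1]
width: 0.0847
gripper_force: 0.0
```

Emit:
drive_tool --rows '[[[0,0,0.05],[1.4,-5,0],8.5],[[0,0,0.05],[1.4,-5,0],8.5],[[0,0,0.05],[1.4,-5,0],8.5],[[0,0,0.03],[1.6,-4.5,0],8.5],[[0,0,0],[0,0,0],8.5],[[0,0,0],[0,0,0],8.5]]'

```text
clock: 25.0
position: [0.5906, -0.2566, 0.2015]
ee_rot: [-0.001, 0.645, 0.764, 0.0]
contact_force: [-0.9, 1.0, 0.9]
width: 0.0851
gripper_force: 0.0
```

```bash
python3 - <<'E'
from h import *
covers('t10'); wcov('w10'); s=manip.get_state();print(s['ee_rot'],s['position'])
E
```

```text
top [394 240  17  19 194] [ 0.5829 -0.2563  0.044 ]
top [438 248   9  17  66] [ 0.5643 -0.3591  0.044 ]
top [450 252  14  20 128] [ 0.5499 -0.3961  0.044 ]
top [264 270  25  25 482] [0.4988 0.0698 0.044 ]
pos [ 0.5908 -0.2557  0.2022] drift 0.0003055485887176815
wrist [ 279  180   89   89 6126] [ 0.5926 -0.2603] 1-iou 0.078
wrist [ 214  322   81   81 4875] [ 0.5588 -0.3828] 1-iou 0.114
[-5.65838882e-05  6.44018559e-01  7.65009855e-01  1.18610375e-04] [ 0.5909632  -0.25572787  0.2024294 ]
```

View pics/t10.png

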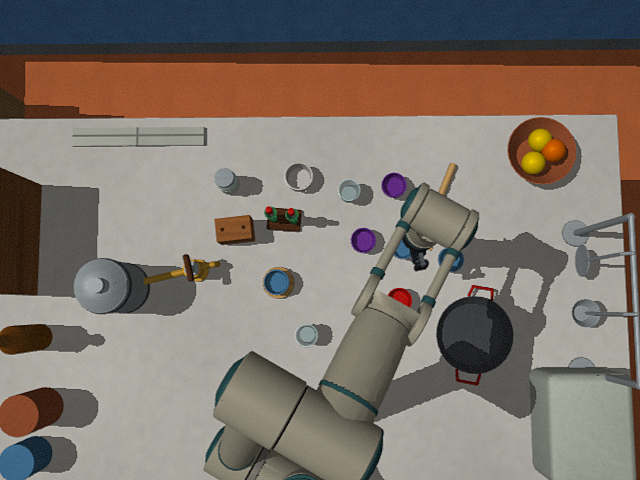

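Both rods stand in the vials and the first cover sits on the rest at (278,282). Cover two is under the gripper.

Emit:
drive_tool --rows '[[[0,0,0],[0.15,-0.45,-4],8.5],[[0,0,0],[0,0,-5],8.5],[[0,0,0],[0,0,-4],8.5],[[0,0,0],[0,0,-2.5],8.5],[[0,0,0],[0,0,-1.6],8.5],[[0,0,0],[0,0,0],8.5]]'

```text
clock: 25.95
position: [0.5922, -0.2608, 0.0304]
ee_rot: [-0.001, 0.644, 0.765, -0.0]
contact_force: [0.3, -0.0, -0.2]
width: 0.0848
gripper_force: 0.0
```

Emit:
drive_tool --rows '[[[0,0,0],[0,0,0],5.5],[[0,0,0],[0,0,0],5.5],[[0,0,0],[0,0,0],5.5],[[0,0,0],[0,0,0],5.5],[[0,0,0],[0,0,0],5.5]]'

```text
clock: 26.58
position: [0.5939, -0.2622, 0.0331]
ee_rot: [0.002, 0.645, 0.765, 0.0]
contact_force: [-0.2, 0.1, 5.7]
width: 0.0634
gripper_force: 44.3
```

Emit:
drive_tool --rows '[[[0,0,0],[0,0,3],5.5],[[0,0,0],[0,0,5],5.5],[[0,0,0],[0,0,4],5.5],[[0,0,0],[-1.4,5,0],5.5],[[0,0,0],[-1.4,5,0],5.5],[[0,0,0],[-1.4,5,0],5.5],[[0,0,0],[-1.4,5,0],5.5],[[0,0,0],[-1.4,5,0],5.5]]'

```text
clock: 27.58
position: [0.5221, -0.0101, 0.1514]
ee_rot: [0.0, 0.645, 0.764, 0.0]
contact_force: [0.6, -0.3, -0.4]
width: 0.063
gripper_force: 44.3
```

Emit:
drive_tool --rows '[[[0,0,0],[-1.4,4.5,0],5.5],[[0,0,0],[-0.8,3.2,0],5.5],[[0,0,0],[0,0,0],5.5],[[0,0,0],[0,0,0],5.5]]'

```text
clock: 28.08
position: [0.501, 0.0651, 0.1514]
ee_rot: [0.001, 0.644, 0.765, 0.0]
contact_force: [-0.1, -0.4, -1.2]
width: 0.0637
gripper_force: 44.3
```

```bash
python3 - <<'E'
from h import *
im,c=wsnap('w11')
a=np.linspace(0,2*np.pi,60)
for X,r,z in (((.5003,.067),.042,.017),((.5005,.0675),.033,.054)):
  P=np.array([proj('',(X[0]+r*np.cos(t),X[1]+r*np.sin(t),z),c) for t in a]).round().astype(int)
  cv2.polylines(im,[P.reshape(-1,1,2)],1,(0,0,255),1)
cv2.imwrite('pics/c11.png',im[40:440,120:520])
E
```

```text
pos [0.5011 0.0645 0.1512] drift 0.000318145563361627
```

View pics/c11.png

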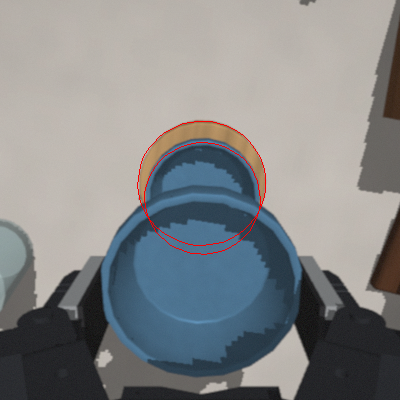

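The lower cover shows about 1 mm farther along +y than the drawn circle. The held one rides about 2 mm ahead of the TCP. I'll shift y by +1.5 mm and lower.

Emit:
drive_tool --rows '[[[0,0,0],[0,0.15,-2.5],5.5],[[0,0,0],[0,0,-2.5],5.5],[[0,0,0],[0,0,-1.8],5.5],[[0,0,0],[0,0,-1.0],5.5],[[0,0,0],[0,0,-0.6],5.5],[[0,0,0],[0,0,0],5.5]]'

```text
clock: 28.98
position: [0.5009, 0.0667, 0.0671]
ee_rot: [0.0, 0.645, 0.764, 0.0]
contact_force: [-0.6, -0.1, -0.6]
width: 0.0633
gripper_force: 44.3
```

Emit:
drive_tool --rows '[[[0,0,0],[0,0,-0.2],5.5],[[0,0,0],[0,0,0],5.5]]'

```text
clock: 29.22
position: [0.5009, 0.0669, 0.0655]
ee_rot: [0.0, 0.644, 0.765, 0.0]
contact_force: [0.8, 0.2, -0.9]
width: 0.0632
gripper_force: 44.3
```

Emit:
drive_tool --rows '[[[0,0,0],[0,0,-0.1],5.5],[[0,0,0],[0,0,0],5.5]]'

```text
clock: 29.48
position: [0.501, 0.067, 0.0651]
ee_rot: [0.0, 0.644, 0.765, 0.0]
contact_force: [-1.0, 0.3, 4.4]
width: 0.0631
gripper_force: 44.8
```

Emit:
drive_tool --rows '[[[0,0,0],[0,0,0],8.5],[[0,0,0],[0,0,0],8.5],[[0,0,0],[0,0,0],8.5],[[0,0,0],[0,0,3],8.5],[[0,0,0],[0,0,5],8.5],[[0,0,0],[0.6,-4,5],8.5],[[0,0,-0.05],[0.6,-5,1],8.5],[[0,0,-0.05],[0.6,-5,0],8.5]]'

```text
clock: 30.48
position: [0.5195, -0.0733, 0.2044]
ee_rot: [0.002, 0.682, 0.731, 0.001]
contact_force: [-0.5, 0.0, -0.6]
width: 0.0849
gripper_force: 0.0
```

Emit:
drive_tool --rows '[[[0,0,-0.05],[0.7,-5,0],8.5],[[0,0,-0.05],[0.7,-5,0],8.5],[[0,0,-0.05],[0.7,-5,0],8.5],[[0,0,-0.05],[0.7,-5,0],8.5],[[0,0,-0.05],[0.7,-5,0],8.5],[[0,0,0],[0.5,-5,0],8.5],[[0,0,0],[0,0,0],8.5],[[0,0,0],[0,0,0],8.5]]'

```text
clock: 31.48
position: [0.5581, -0.3714, 0.202]
ee_rot: [-0.001, 0.768, 0.64, 0.0]
contact_force: [-0.0, -0.8, -0.1]
width: 0.0849
gripper_force: 0.0
```

```bash
python3 - <<'E'
from h import *
covers('t12'); wcov('w12'); s=manip.get_state();print(s['ee_rot'],s['position'])
E
```

```text
top [438 247  16  19 136] [ 0.5643 -0.3681  0.044 ]
top [263 270  26  25 516] [0.4988 0.0711 0.044 ]
pos [ 0.5585 -0.3705  0.2028] drift 0.00031993476095920625
wrist [ 280  192   88   87 5996] [ 0.5589 -0.3833] 1-iou 0.081
[-4.45797991e-05  7.67332200e-01  6.41249776e-01  1.35588269e-04] [ 0.55862588 -0.3705194   0.20303613]
```

Emit:
drive_tool --rows '[[[0,0,0],[0,-1.2,-4],8.5],[[0,0,0],[0,0,-5],8.5],[[0,0,0],[0,0,-4],8.5],[[0,0,0],[0,0,-2.5],8.5],[[0,0,0],[0,0,-1.6],8.5],[[0,0,0],[0,0,0],8.5]]'

```text
clock: 32.42
position: [0.5582, -0.383, 0.031]
ee_rot: [-0.001, 0.768, 0.641, -0.0]
contact_force: [-0.4, 0.6, -0.4]
width: 0.0852
gripper_force: 0.0
```

Emit:
drive_tool --rows '[[[0,0,0],[0,0,0],5.5],[[0,0,0],[0,0,0],5.5],[[0,0,0],[0,0,0],5.5],[[0,0,0],[0,0,0],5.5],[[0,0,0],[0,0,0],5.5]]'

```text
clock: 33.05
position: [0.5596, -0.3847, 0.034]
ee_rot: [0.002, 0.768, 0.641, 0.0]
contact_force: [1.0, 0.8, 5.6]
width: 0.0654
gripper_force: 44.7
```

Emit:
drive_tool --rows '[[[0,0,0],[0,0,4],5.5],[[0,0,0],[0,0,5],5.5],[[0,0,0],[0,0,5],5.5],[[0,0,0],[-0.7,5,0],5.5],[[0,0,0],[-0.7,5,0],5.5],[[0,0,0],[-0.7,5,0],5.5],[[0,0,0],[-0.7,5,0],5.5],[[0,0,0],[-0.7,5,0],5.5]]'

```text
clock: 34.05
position: [0.5232, -0.1325, 0.1722]
ee_rot: [0.001, 0.768, 0.641, 0.0]
contact_force: [0.6, -0.0, -0.5]
width: 0.0647
gripper_force: 45.0
```

Emit:
drive_tool --rows '[[[0,0,0],[-0.7,5,0],5.5],[[0,0,0],[-0.7,5,0],5.5],[[0,0,0],[-0.7,5,0],5.5],[[0,0,0],[-0.2,4.5,0],5.5],[[0,0,0],[0,0.5,0],5.5],[[0,0,0],[0,0,0],5.5],[[0,0,0],[0,0,0],5.5]]'

```text
clock: 34.92
position: [0.5008, 0.0649, 0.1718]
ee_rot: [0.0, 0.768, 0.64, -0.0]
contact_force: [0.7, 0.5, -0.1]
width: 0.065
gripper_force: 45.0
```

```bash
python3 - <<'E'
from h import *
im,c=wsnap('w13')
a=np.linspace(0,2*np.pi,60)
for X,r,z in (((.5003,.067),.042,.017),((.5005,.068),.033,.076)):
  P=np.array([proj('',(X[0]+r*np.cos(t),X[1]+r*np.sin(t),z),c) for t in a]).round().astype(int)
  cv2.polylines(im,[P.reshape(-1,1,2)],1,(0,0,255),1)
cv2.imwrite('pics/c13.png',im[40:440,120:520])
E
```

```text
pos [0.5008 0.0649 0.1718] drift 0.0003933281153409296
```

View pics/c13.png

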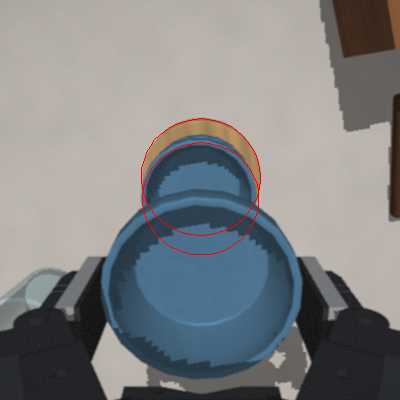

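Emit:
drive_tool --rows '[[[0,0,0],[0,0.2,-2.5],5.5],[[0,0,0],[0,0,-2.5],5.5],[[0,0,0],[0,0,-1.6],5.5],[[0,0,0],[0,0,-1.0],5.5],[[0,0,0],[0,0,-0.6],5.5],[[0,0,0],[0,0,-0.1],5.5],[[0,0,0],[0,0,0],5.5]]'

```text
clock: 35.85
position: [0.5009, 0.068, 0.0892]
ee_rot: [0.0, 0.768, 0.641, 0.0]
contact_force: [0.2, -0.1, -1.4]
width: 0.0649
gripper_force: 45.0
```

Emit:
drive_tool --rows '[[[0,0,0],[0,0,-0.15],5.5],[[0,0,0],[0,0,0],5.5]]'

```text
clock: 36.1
position: [0.5011, 0.0681, 0.0879]
ee_rot: [0.001, 0.768, 0.641, 0.001]
contact_force: [0.1, 0.1, 3.5]
width: 0.0651
gripper_force: 45.3
```

Seated at the expected height. Release, back off to the side and check.

Emit:
drive_tool --rows '[[[0,0,0],[0,0,0],8.5],[[0,0,0],[0,0,0],8.5],[[0,0,0],[0,0,0],8.5],[[0,0,0],[0,0,3],8.5],[[0,0,0],[0,0,5],8.5],[[0,0,0],[-3,-4,4],8.5],[[0,0,0],[-4,-4,2],8.5],[[0,0,0],[-4,-4,0],8.5]]'

```text
clock: 37.1
position: [0.3914, -0.0523, 0.228]
ee_rot: [0.002, 0.767, 0.641, 0.001]
contact_force: [0.2, -0.7, -0.5]
width: 0.0854
gripper_force: 0.0
```

Emit:
drive_tool --rows '[[[0,0,0],[-4,-4,0],8.5],[[0,0,0],[-2,-4,0],8.5],[[0,0,0],[0,-4,0],8.5],[[0,0,0],[0,0,0],8.5]]'

```text
clock: 37.6
position: [0.3313, -0.1734, 0.2265]
ee_rot: [0.001, 0.769, 0.639, -0.0]
contact_force: [0.4, 1.0, 0.5]
width: 0.0848
gripper_force: 0.0
```

```bash
python3 - <<'E'
from h import *
covers('t14'); snap('side','s14'); a=cv2.imread('pics/s14.png'); b=cv2.imread('pics/t14.png')
x=np.hstack([a[140:440,130:530],cv2.resize(b[160:360,160:427],(400,300))]);cv2.imwrite('pics/c14.png',x)
print(manip.get_state()['clock'])
E
```

```text
top [262 269  27  26 541] [0.5001 0.0724 0.044 ]
37.7
```

View pics/c14.png

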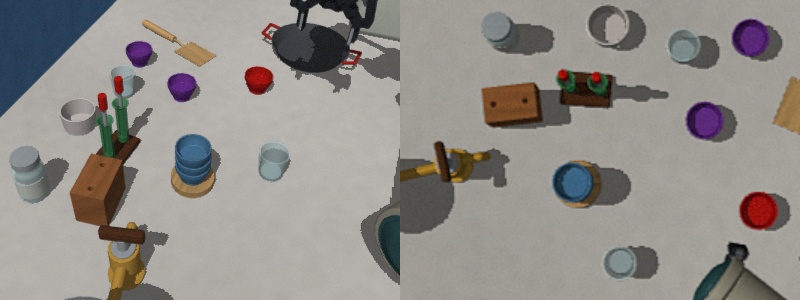

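The three covers are nested upright on the rest, both rods are down in the vials, the key is across the pipe and home, and the look-alikes are untouched. I'm handing in.

```bash
python3 -c "
from rig import job
print(job.sign_off())"
```

```text
the job is handed in; nothing more can be done
None
```

The job is handed in: I shut the tap before taking out any rod, pushed both rods to the bottom of their own vials, and nested the three blue covers found, still inverted, on the rest, all by about 38 s of the 210 s limit.

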